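Unload the formed bracket from the bending die

TASK

Pull the locating pin up out of the forming die and drop it end-down into the empty pin holder. Then lift the formed bracket out of the die cavity and set it down, base down, in the empty bay of the finished-parts tray. Keep the bracket level, lower it rather than dropping it, and leave the other things on the bench where they are.

Things in the scene. Friction and masses are not known exactly. Their poses are not given: they have to be found in the camera images.
- die: Forming die, dark steel, fixed to the bench; origin under its centre at bench level, x along its length, z up. Foot plate 180 (x) x 130 x 6 mm, block 160 x 100 mm with its top at z = 60 mm. Open central cavity 126 (x) x 52 (y) mm, floor at z = 30 mm; a round hole, 22.5 mm wide, in the middle of that floor goes down to z = 6 mm and holds the pin.
- bracket_center (a point): Bare steel clevis bracket, 0.5 kg, loose in the cavity (3 mm play), lying along the die's x, underside 30 mm over the bench. Point: its centre, 40 mm over its underside; x along, y across. U section: base 120 (x) x 46 (y) x 5 mm with a 28 mm hole; two side walls 4 mm thick, 46 mm over both, 35 mm high, each with a round-topped lug 60 mm wide, 80 mm high in all. Grip both lugs across y.
- pin_center (a point): Locating pin: plain round steel bar, 20 mm diameter, 160 mm long, 0.35 kg. Point: its centre; z along its length. It stands upright and loose in the die's hole, through the bracket's base, between the lugs; foot 6 mm and top 166 mm above the bench, 56 mm above the lugs. It must be out before the bracket can be gripped and lifted.
- holder_empty: The empty one of two alike pin holders (which of the two positions it has varies): upright grey square steel tube, 44 mm wide outside, 34 x 34 mm inside, open top at 101 mm, inner floor at 11 mm, on an 80 x 80 x 6 mm foot plate, fixed to the bench. Origin under its centre at bench level, z up.
- holder_full: The other pin holder, same shape and size, fixed; a square bar already stands in it.
- bar: Square dark steel bar, 26 x 26 x 140 mm, standing in the full holder, its top 151 mm above the bench. Origin at its foot. Leave alone.
- tray: Finished-parts tray, grey sheet steel, fixed to the bench, 160 (x) x 205 (y) mm and 30 mm high, walls 5 mm, floor at 5 mm, divided by one wall along x into two bays of 150 x 95 mm. Origin under its centre.
- bay (a point): Centre of the empty bay's floor, on the tray's -y side (nearer the die), 50 mm from the tray's centre and 5 mm above the bench; x along the bay's length of 150 mm, y across its 95 mm (axes of the tray). The bracket fits with its long axis along x, either way round.
- done_bracket: A finished bracket of the same shape, standing in the other bay (+y side of the tray). Origin under its base. Leave alone.
- hammer: Hammer lying at the back of the bench behind the die. Leave alone.
- wrench: Wrench lying behind the tray. Leave alone.
- flange: Flat steel ring, 90 mm across, 14 mm high, lying to the right of the pin holders. Leave alone.
- can: Closed aluminium can, 70 mm across, 80 mm high, at the back right. Leave alone.

How it is judged (in metres and radians):
On the way, in this order (a step that is already met when the one before it is completed fails the run):
1. the pin stands in the empty holder and is let go (horizontal distance between pin_center and holder_empty below 0.02 m and z of pin_center in the frame of holder_empty between 0.075 and 0.1 m and angle between the z axis of pin_center and the z axis of holder_empty, either way round below 0.2 rad and contact force between the fingers and pin below 0.1 N), for 0.2 s.
2. the bracket is lifted level, clear above the die's top (z of bracket_center in the frame of die above 0.105 m and angle between bracket_center's own z axis and vertical below 0.25 rad), for 0.05 s.
At the end, for the whole second after the job is handed in: The pin stands end-down in the formerly empty holder (within 20 mm of its axis, 0.2 rad of upright); the bracket stands flat on its base on the empty bay's floor (centre within 35 mm of the bay's, base within 4 mm of the floor, tilt under 0.06 rad); both released and at rest (horizontal distance between pin_center and holder_empty below 0.02 m and z of pin_center in the frame of holder_empty between 0.075 and 0.1 m and angle between the z axis of pin_center and the z axis of holder_empty, either way round below 0.2 rad and horizontal distance between bracket_center and bay below 0.035 m and z of bracket_center in the frame of bay between 0.036 and 0.044 m and angle between bracket_center's own z axis and vertical below 0.06 rad and linear speed of each of bracket, pin below 0.02 m/s); the robot touches nothing.
It fails at once if the bracket is tipped more than 0.4 rad (angle between bracket_center's own z axis and vertical above 0.4 rad).
It fails at once if the bracket is dropped (moves faster than 0.6 m/s while not held) (linear speed of bracket above 0.6 m/s and contact force between the fingers and bracket below 0.05 N).
It fails at once if another thing on the bench is moved more than 30 mm (distance of any of bar, done_bracket, hammer, wrench, flange, can from where it was at the start of the episode above 0.03 m).
It also fails if it takes over 64 s, if anything falls off the work surface, if the arm or the gripper's body presses on something with over 40 N, if the wrist force passes 120 N, or if a joint passes its speed limit or range.

ROBOT

A 7-joint arm with a two-finger parallel gripper is mounted at the origin on the work surface. World frame = base frame: x ahead of the robot, y to its left, z up, the work surface at z = 0. Lengths are in mm, angles in rad, forces in N, time in s.
With the tool pointing down it reaches from about 425 to 800 mm from the base axis. Payload 8.3 kg.
Tool frame: the origin (TCP) lies on the mounting face of the last link; the fingertips stand 173 mm ahead of it and the grasp point (between the pads) lies 155 mm ahead of it; z points along the fingers, y is the direction in which the jaws open and shut (so a half turn about z gives the same grasp; the last joint's range is limited). The gripper opens to 85 mm and grips with 20 to 120 N. Pads are 22 mm wide; open, the fingers measure 114 mm over their backs; the gripper's body (76 mm by 85 mm) begins 54 mm behind the grasp point. The pads swing forward as they close: fully open they stand 13 mm farther back than shut.
Start: joints at [-1.182, 0.383, 0.016, 1.37, -0.006, 1.388, -0.046], TCP at [272.828, 562.3, 404.679] pointing down, gripper open.
Joint ranges: [-2.95, 2.95], [-0.25, 2.06], [-1.52, 1.56], [0.18, 2.33], [-1.44, 4.58], [0.02, 2.06], [-3.01, 3.01]. Speed limits (rad/s): [2.39, 2.39, 3.01, 3.01, 3.14, 3.14, 3.14].

INTERFACE

Orientations are given as a unit quaternion [x, y, z, w].
In Python, from plant import manip, eyes gives the robot as it stands.
- The arm moves only by the tool carry_out, never from a script. Its argument "steps" is a list of rows, each a list of 4 numbers: the shift along the tool's x, y, z in m, then the turn about the tool's z in degrees. A call has 1 to 20 rows; each row is the pose to reach, as a shift and turn from the pose commanded when the call began, along the tool's axes at that moment; what a row does not reach only later rows make up. A row lasts 1/10 s, in which the tool goes at most 50 mm and 8.59 degrees, less where a joint would pass 70% of its speed; a pose out of reach is approached as far as the arm can. A call with a gripper value outside its range is refused whole. "grip" is the closure, from 0 (fully open) to 1 (shut), set as the call begins (left out, the last holds). The fingers move at their own pace and stop on an object; "squeeze" is the grip in N (left out, the last holds). Time passes only in rows, so rows that repeat a pose let the fingers close. It gives the time, the measured TCP pose, the force and the opening at its end, in the units of the state.
- manip.get_obs(): the state, without advancing time (a new reading comes with each control period).
- eyes.capture(name): name is "scene" or "top" or "wrist"; returns a dict with "frame" (480x640x3 uint8, red, green, blue), "intrinsics" (3x3 intrinsics, pixels), "rvec" (rotation vector, rad) and "tvec" (3), from world to camera coordinates, as OpenCV has them. Camera axes: x right, y down, z forward; pixel columns grow to the right and rows downward; lengths in mm; the calibration is good to about 2 mm. A picture is of the moment at which its call begins. There is no depth.
- manip.finish_job(): hands the job in, once; it reports no verdict.
The state is a dict: "t": time; "qpos": joint angles; "joint_vel": joint speeds; "joint_torque": joint torques, N m; "eef_pos": TCP position; "ee_rot": TCP orientation; "force": force on the tool from outside, world axes, zero at the start; "ft_torque": the same for the moment, N m; "opening": finger opening in mm.
Only numpy, scipy, OpenCV 4.12 (cv2) and the standard library are available. Lean on these libraries where they do the work, as an engineer would, in place of code of your own. Each camera call takes 0.05 s, during which the arm holds its last target.

## Working session

There is one attempt and no reset: what is moved stays moved. The work goes in short steps, Python scripts to look and compute and a tool call to move; the robot and the scene stay as the last step left them, time stands still between calls to the robot, and variables do not carry over. Pictures are saved under pics/ and viewed, and the job is handed in when it is done.

Besides the shell and the picture viewer there is one more tool, called after "Emit:" as a command line: name --pt "numbers of a row" for each row, then --argument value for the rest. carry_out: Moves the arm, as the interface text tells. Its arguments: {"type":"object","properties":{"steps":{"type":"array"},"grip":{"type":"number"},"squeeze":{"type":"number"}},"required":["steps"]}

```bash
mkdir -p pics; ls; python3 - <<'E'
from plant import manip, eyes
import cv2,pickle
o=manip.get_obs(); print({k:o[k] for k in('t','eef_pos','ee_rot','opening','force')})
d={}
for n in('scene','top'):
    c=eyes.capture(n); d[n]=c; cv2.imwrite(f'pics/{n}0.png',c['frame'][:,:,::-1]); print(n,c['intrinsics'],c['rvec'],c['tvec'])
pickle.dump(d,open('cap0.pkl','wb'))
E
```

```text
pics
{'t': 0.0, 'eef_pos': array([272.75828541, 562.14909068, 403.67523267]), 'ee_rot': array([ 2.23960003e-01,  9.74597848e-01, -9.57244220e-04, -1.90082149e-04]), 'opening': 85.41648851873333, 'force': array([-0.45193106,  0.45849134, -0.21116447])}
scene [[621.60315425   0.         315.49875245]
 [  0.         621.60315425 242.44763203]
 [  0.           0.           1.        ]] [ 1.82558426  1.35352881 -0.70285873] [-170.23852255 -261.51872491 1729.80862804]
top [[452.65085182   0.         320.39734444]
 [  0.         452.65085182 239.98647317]
 [  0.           0.           1.        ]] [ 2.10899822 -2.16692707  0.15782846] [  -2.24360304  621.71679135 1080.80537813]
```

View pics/scene0.png

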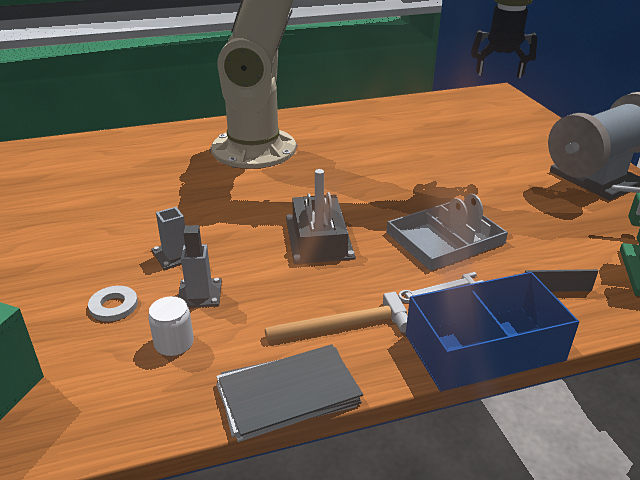

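View pics/top0.png

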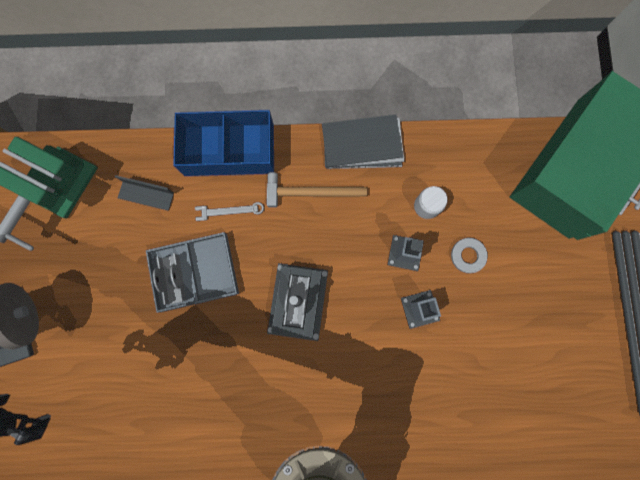

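The overview shows everything. In the top view the die is at about (298,302) with the pin in it, the tray at (192,272) with its empty bay on the right, the full holder at (408,250) and the empty one at (425,309). Next I'll zoom in on the top view.

```bash
cat > h.py <<'E'
import numpy as np,cv2,pickle
def ray(c,u,v,z):
    R=cv2.Rodrigues(np.array(c['rvec'],float))[0]; C=-R.T@np.array(c['tvec'],float).ravel()
    d=R.T@np.linalg.inv(c['intrinsics'])@np.array([u,v,1.]); return C+d*(z-C[2])/d[2]
def line(c,u,v):
    R=cv2.Rodrigues(np.array(c['rvec'],float))[0]; C=-R.T@np.array(c['tvec'],float).ravel()
    d=R.T@np.linalg.inv(c['intrinsics'])@np.array([u,v,1.]); return C,d/np.linalg.norm(d)
def proj(c,P):
    return cv2.projectPoints(np.array(P,float).reshape(-1,3),np.array(c['rvec'],float),np.array(c['tvec'],float),c['intrinsics'],None)[0].reshape(-1,2)
def crop(c,x0,y0,x1,y1,s,name):
    im=cv2.resize(c['frame'][y0:y1,x0:x1,::-1],None,fx=s,fy=s,interpolation=cv2.INTER_CUBIC)
    for x in range((x0//10+1)*10,x1,10):
        cv2.line(im,(int((x+.5-x0)*s),0),(int((x+.5-x0)*s),8 if x%50 else 20),(0,255,255),1)
        if x%20==0: cv2.putText(im,str(x),(int((x-x0)*s)-10,30),0,.35,(0,255,255),1)
    for y in range((y0//10+1)*10,y1,10):
        cv2.line(im,(0,int((y+.5-y0)*s)),(8,int((y+.5-y0)*s)),(0,255,255),1)
        if y%20==0: cv2.putText(im,str(y),(10,int((y-y0)*s)+4),0,.35,(0,255,255),1)
    cv2.imwrite('pics/'+name,im)
E
python3 - <<'E'
from h import *
d=pickle.load(open('cap0.pkl','rb'))
crop(d['top'],255,250,345,350,6,'topdie.png')
crop(d['top'],380,225,450,335,5,'tophold.png')
crop(d['top'],140,225,245,320,6,'toptray.png')
for n in d:
    c=d[n];print(n,line(c,320,240))
E
```

```text
scene (array([1548.86238999, -296.52024819,  776.34536579]), array([-0.78382012,  0.24815269, -0.56925062]))
top (array([ 448.11439151,  -24.3154088 , 1163.3053429 ]), array([ 0.15353764,  0.0055118 , -0.98812743]))
```

View pics/topdie.png

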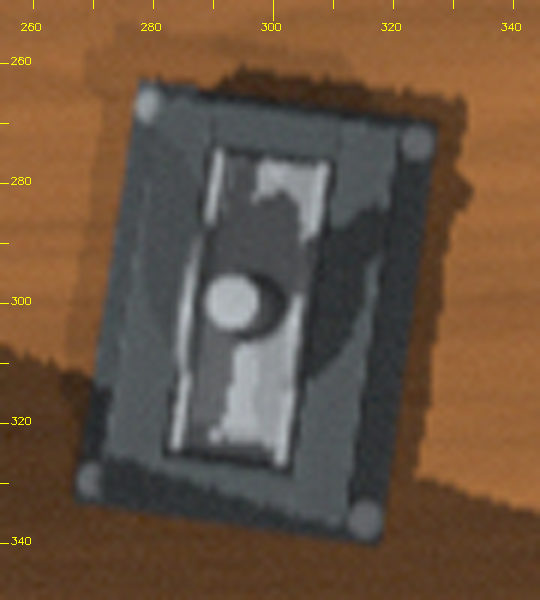

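View pics/tophold.png

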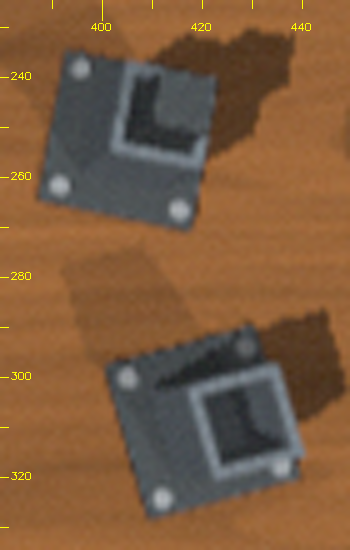

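View pics/toptray.png

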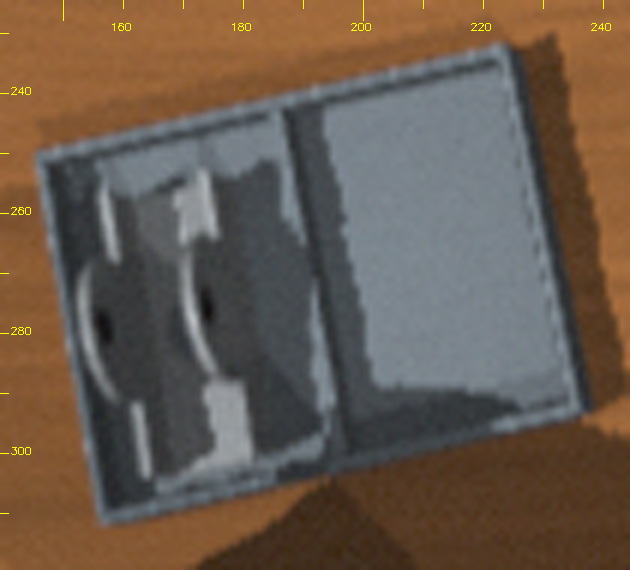

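```bash
python3 - <<'E'
from h import *
d=pickle.load(open('cap0.pkl','rb'));c=d['top']
def quad(name,pts,z):
    P=np.array([ray(c,*p,z)[:2] for p in pts]); 
    r=cv2.minAreaRect(P.astype(np.float32))
    L=[np.linalg.norm(P[i]-P[(i+1)%4]) for i in range(4)]
    A=[np.degrees(np.arctan2(*(P[(i+1)%4]-P[i])[::-1])) for i in range(4)]
    print(name,P.mean(0).round(1),np.round(L,1),np.round(A,1))
quad('die',[(277.8,263.2),(327.3,270.3),(317.8,340.3),(267,332.8)],6)
quad('emptytop',[(417.1,302.5),(434.7,297.3),(439.9,316.5),(423.1,320.5)],101)
quad('emptyfoot',[(400.5,297.9),(429.1,289.1),(439.5,320.1),(409.5,328.1)],6)
quad('tray',[(145.8,250),(224.2,231.7),(238.2,292.8),(156.7,311.5)],30)
print('pin',ray(c,293.2,300,166))
crop(d['scene'],280,155,370,275,6,'scdie.png')
crop(d['scene'],140,195,240,310,6,'schold.png')
crop(d['scene'],375,185,515,275,5,'sctray.png')
E
```

```text
die [472.5  43.3] [128.4 177.  128.9 177.1] [-99.7 170.6  80.3  -9.5]
emptytop [ 444.2 -265.7] [42.9 45.2 40.1 43. ] [ -75.3 -168.4  101.6   15.3]
emptyfoot [ 445.6 -264.6] [76.4 80.9 78.4 77.9] [ -74.7 -164.8  103.1   13.7]
tray [554.  307.6] [203.  159.7 206.4 158.1] [ -78.2 -167.   101.4   11.7]
pin [472.02707082  43.29780052 166.        ]
```

View pics/scdie.png

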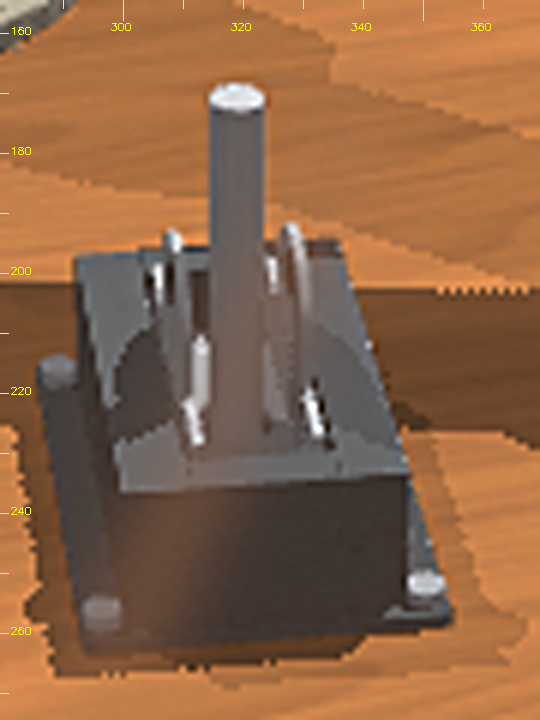

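View pics/schold.png

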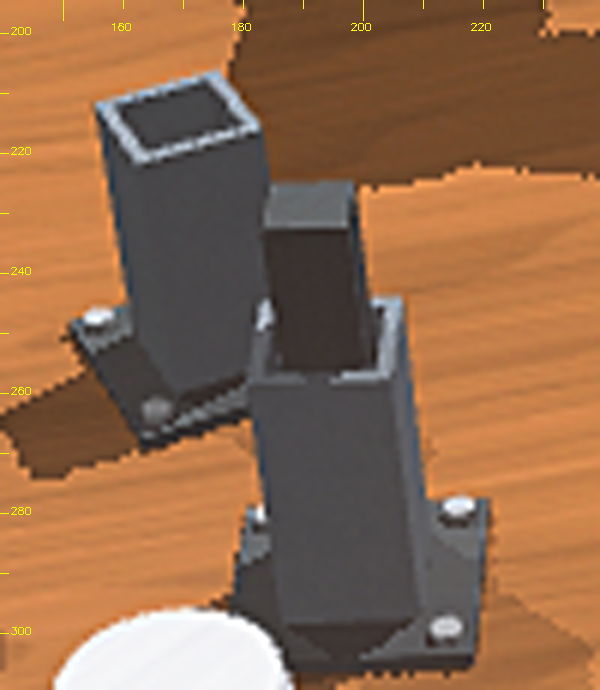

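View pics/sctray.png

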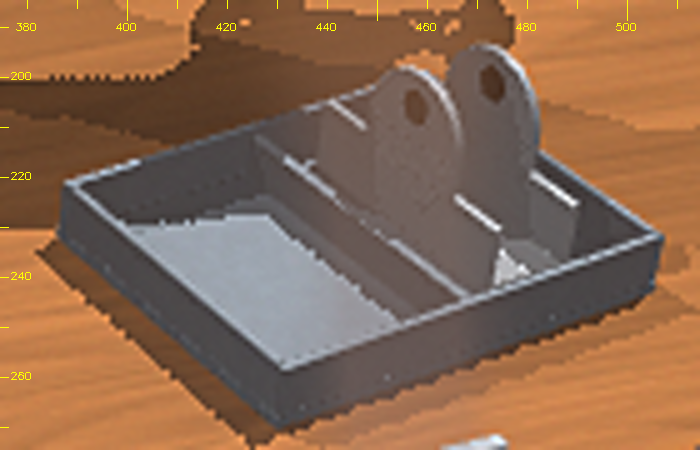

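```bash
python3 - <<'E'
from h import *
d=pickle.load(open('cap0.pkl','rb'));c=d['scene']
print('pin',ray(c,319,170.8,166))
P=np.array([ray(c,*p,101)[:2] for p in [(155.7,212.3),(175.7,206.5),(183.7,215.7),(162.5,222)]]);print('hold',P.mean(0),P)
T=np.array([ray(c,*p,30)[:2] for p in [(387.5,221.1),(430.9,258.5),(507.1,231.9)]]);print('tray',(T[0]+T[2])/2,T,np.linalg.norm(T[0]-T[1]),np.linalg.norm(T[2]-T[1]),np.degrees(np.arctan2(*(T[1]-T[0])[::-1])),np.degrees(np.arctan2(*(T[2]-T[1])[::-1])))
F=np.array([ray(c,*p,6)[:2] for p in [(286,217),(293.5,262),(355,259)]]);print('dieblocktop')
B=np.array([ray(c,*p,60)[:2] for p in [(292.3,197.6),(299.8,236.5),(347.7,233.8),(336.5,194.5)]]);print(B.mean(0),B)
from scipy.spatial.transform import Rotation as R
from plant import manip
o=manip.get_obs();print(R.from_quat(o['ee_rot']).as_matrix().round(4))
E
```

```text
pin [469.46512499  41.85822652 166.        ]
hold [ 442.59153743 -267.04698151] [[ 427.80942165 -293.0934403 ]
 [ 416.81568177 -251.5252412 ]
 [ 457.19970979 -240.14784701]
 [ 468.54133651 -283.42139753]]
tray [551.15151004 308.40895131] [[494.20472394 193.26545206]
 [648.72653611 224.1962747 ]
 [608.09829614 423.55245057]] 157.58713851255882 203.45402119273075 11.319366095790862 101.51897723243647
dieblocktop
[470.43162321  42.04724311] [[384.96997902   5.95076942]
 [538.63582637 -19.98368005]
 [557.55325303  76.89867915]
 [400.56743443 105.32320391]]
[[-8.997e-01  4.365e-01 -8.000e-04]
 [ 4.365e-01  8.997e-01 -1.600e-03]
 [-0.000e+00 -1.800e-03 -1.000e+00]]
```

Emit:
carry_out --pt "-0.015 -0.014 0 -1" --pt "-0.045 -0.042 0 -3" --pt "-0.075 -0.07 0 -4" --pt "-0.105 -0.098 0 -5" --pt "-0.135 -0.126 0 -6" --pt "-0.165 -0.154 0 -7" --pt "-0.195 -0.182 0 -8" --pt "-0.225 -0.21 0 -10" --pt "-0.255 -0.238 0 -11" --pt "-0.285 -0.267 0 -12" --pt "-0.315 -0.296 0 -13" --pt "-0.345 -0.324 0 -14" --pt "-0.37 -0.348 0 -15" --pt "-0.39 -0.367 0 -16" --pt "-0.4 -0.376 0 -16.3" --pt "-0.405 -0.381 0 -16.3" --pt "-0.405 -0.381 0 -16.3" --grip 0

```text
t: 1.8
eef_pos: [470.9, 42.1, 404.5]
ee_rot: [0.084, 0.996, -0.0, -0.0]
force: [-0.4, 0.5, -0.1]
opening: 85.8
```

```bash
cat >> h.py <<'E'
def snap(*names,tag):
    from plant import manip,eyes
    from scipy.spatial.transform import Rotation as R
    d={}
    for n in names:
        d[n]=eyes.capture(n); cv2.imwrite(f'pics/{n}_{tag}.png',d[n]['frame'][:,:,::-1])
    pickle.dump(d,open(f'cap_{tag}.pkl','wb'))
    o=manip.get_obs(); M=R.from_quat(o['ee_rot']).as_matrix()
    print('t',round(o['t'],2),'pos',o['eef_pos'].round(1),'grasp',(o['eef_pos']+155*M[:,2]).round(1),'yang',np.degrees(np.arctan2(M[1,1],M[0,1])).round(2),'z',M[:,2].round(4),'F',o['force'].round(1),'open',round(o['opening'],1),'q',np.round(o['qpos'],2))
    return d,o,M
E
python3 -c "
from h import *
snap('wrist','scene',tag='a')"
```

```text
t 1.9 pos [470.6  43.7 404.5] grasp [470.6  43.7 249.5] yang 80.47 z [-6.e-04  2.e-04 -1.e+00] F [ 0.7 -0.1  0. ] open 85.2 q [-0.57  0.04  0.42  1.79 -0.02  1.32  1.27]
```

View pics/wrist_a.png

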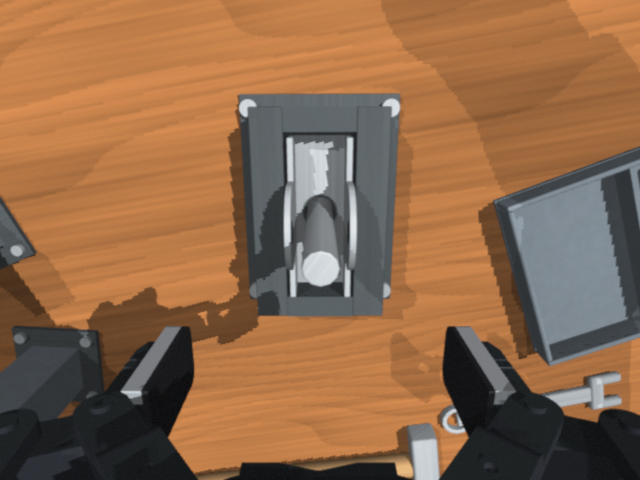

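```bash
python3 - <<'E'
from h import *
c=pickle.load(open('cap_a.pkl','rb'))['wrist']
print(line(c,320,240))
f=c['frame']; g=cv2.cvtColor(f,cv2.COLOR_RGB2GRAY)
m=(g[240:295,295:350]>190).astype(np.uint8); n,l,s,ce=cv2.connectedComponentsWithStats(m); print(s,ce+[295,240])
print('pin',ray(c,322,268,166))
# lugs tops z=110 left/right lug inner-outer
for u,v in[(291,243),(351,243)]: print(ray(c,u,v,110))
for u,v in[(239,95),(401,95)]: print('foot',ray(c,u,v,6))
E
```

```text
(array([393.33871872,  55.08925581, 374.11811856]), array([ 0.2854307 , -0.04477467, -0.95735288]))
[[   0    0   55   55 1996]
 [   8   11   36   35  938]
 [  50   30    5   25   91]] [[321.60521042 265.79709419]
 [320.41364606 268.06716418]
 [347.01098901 282.38461538]]
pin [470.34995845  43.85100333 166.        ]
[470.92717089  24.13441738 110.        ]
[477.40495345  61.9247579  110.        ]
foot [372.15605321  -5.86053932   6.        ]
foot [394.17599213 122.39232346   6.        ]
```

Emit:
carry_out --pt "0 0 0.015 0" --pt "0 0 0.04 0" --pt "0 0 0.065 0" --pt "0 0 0.085 0" --pt "0 0 0.1 0" --pt "0 0 0.107 0" --pt "0 0 0.107 0" --grip 0

```text
t: 2.6
eef_pos: [470.4, 43.6, 297.0]
ee_rot: [0.083, 0.997, -0.0, -0.001]
force: [0.0, 0.3, 0.3]
opening: 85.3
```

Emit:
carry_out --pt "0 0 0 0" --pt "0 0 0 0" --pt "0 0 0 0" --pt "0 0 0 0" --pt "0 0 0 0" --pt "0 0 0 0" --pt "0 0 0 0" --pt "0 0 0 0" --pt "0 0 0 0" --pt "0 0 0 0" --grip 1 --squeeze 60

```text
t: 3.6
eef_pos: [471.1, 42.8, 298.2]
ee_rot: [0.084, 0.997, 0.0, 0.0]
force: [-1.4, 0.3, 5.4]
opening: 18.6
```

```bash
python3 -c "
from h import *
d,o,M=snap('scene','wrist',tag='b');crop(d['scene'],280,110,370,275,3.5,'b.png')"
```

```text
t 3.7 pos [471.1  42.8 298.2] grasp [471.3  42.8 143.2] yang 80.42 z [ 9.e-04  3.e-04 -1.e+00] F [-0.7  0.   5.4] open 18.9 q [-0.55  0.14  0.43  1.94 -0.07  1.07  1.31]
```

View pics/b.png

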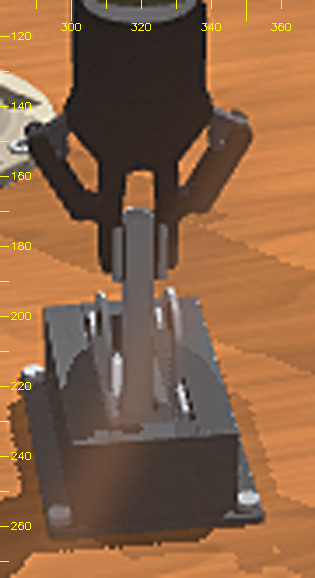

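The pin is held (opening 18.6 mm, 20 mm bar). Next is the lift.

Emit:
carry_out --pt "0 0 -0.004 0" --pt "0 0 -0.012 0" --pt "0 0 -0.022 0" --pt "0 0 -0.034 0" --pt "0 0 -0.046 0" --pt "0 0 -0.058 0" --pt "0 0 -0.07 0" --pt "0 0 -0.082 0" --pt "0 0 -0.094 0" --pt "0 0 -0.106 0" --pt "0 0 -0.116 0" --pt "0 0 -0.122 0" --pt "0 0 -0.125 0" --pt "0 0 -0.125 0"

```text
t: 5.1
eef_pos: [470.9, 42.7, 422.8]
ee_rot: [0.084, 0.997, -0.0, 0.0]
force: [1.0, 0.2, -3.9]
opening: 18.9
```

```bash
python3 -c "
from h import *
d,o,M=snap('scene','wrist','top',tag='c');crop(d['scene'],260,60,390,275,2.7,'c.png');crop(d['top'],260,250,345,350,5,'ct.png')"
```

```text
t 5.25 pos [470.7  42.7 422.1] grasp [470.6  42.7 267.1] yang 80.42 z [-1.1e-03 -3.0e-04 -1.0e+00] F [ 0.2 -0.1 -4. ] open 18.9 q [-0.57  0.03  0.43  1.76 -0.01  1.36  1.26]
```

View pics/c.png

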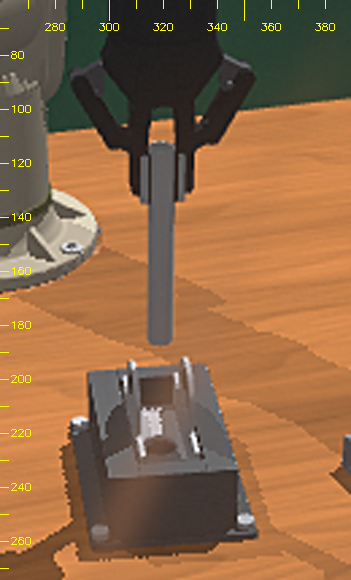

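View pics/wrist_c.png

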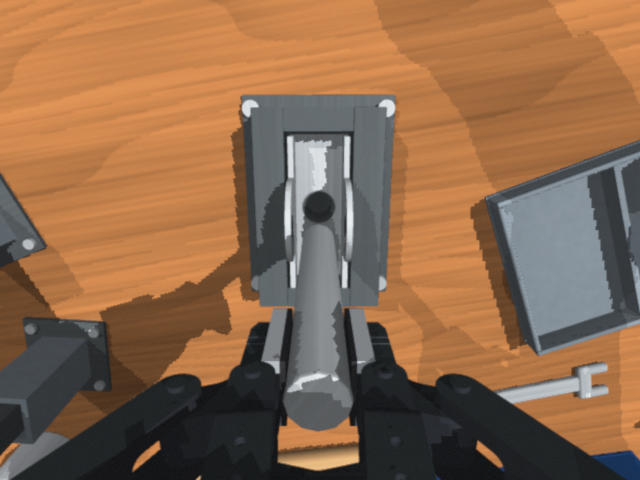

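Pin is out, upright, and clear of the lugs; the bracket stayed seated. Next I'll carry it over the empty holder.

Emit:
carry_out --pt "-0.001 -0.008 0 0" --pt "-0.002 -0.025 0 0" --pt "-0.004 -0.045 0 0" --pt "-0.005 -0.067 0 0" --pt "-0.007 -0.09 0 0" --pt "-0.009 -0.113 0 0" --pt "-0.011 -0.136 0 0" --pt "-0.013 -0.16 0 0" --pt "-0.015 -0.183 0 0" --pt "-0.016 -0.206 0 0" --pt "-0.018 -0.228 0 0" --pt "-0.02 -0.25 0 0" --pt "-0.022 -0.27 0 0" --pt "-0.023 -0.288 0 0" --pt "-0.024 -0.3 0 0" --pt "-0.025 -0.306 0 0" --pt "-0.025 -0.309 0 0" --pt "-0.025 -0.309 0 0" --pt "-0.025 -0.309 0 0"

```text
t: 7.15
eef_pos: [444.3, -265.5, 422.6]
ee_rot: [0.083, 0.997, 0.0, -0.0]
force: [0.1, 0.3, -4.8]
opening: 18.9
```

```bash
python3 -c "
from h import *
d,o,M=snap('scene','wrist','top',tag='d');crop(d['scene'],120,90,250,310,2.7,'d.png');crop(d['top'],380,225,480,345,5,'dt.png')"
```

```text
t 7.3 pos [ 444.3 -265.6  422.7] grasp [ 444.3 -265.5  267.7] yang 80.48 z [ 0.e+00  2.e-04 -1.e+00] F [-0.3 -0.1 -3.9] open 18.6 q [-0.18  0.16  0.74  1.66 -0.11  1.36  1.99]
```

View pics/d.png

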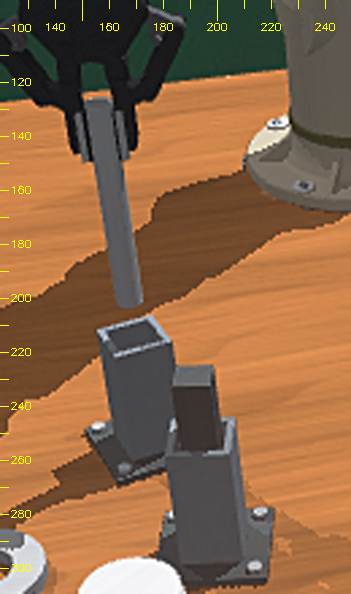

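View pics/wrist_d.png

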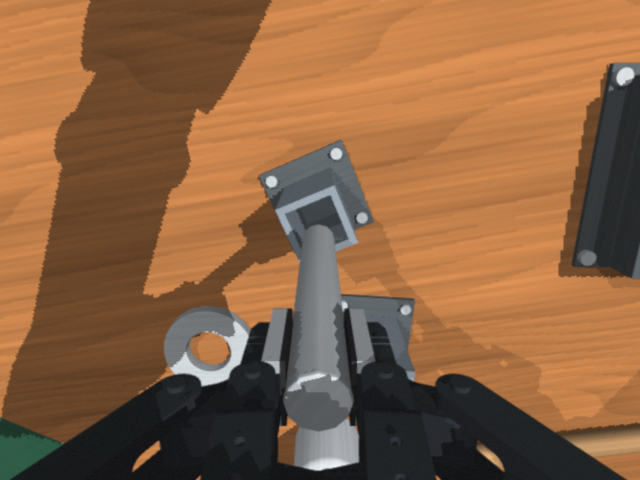

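```bash
python3 - <<'E'
from h import *
D=pickle.load(open('cap_d.pkl','rb'));c=D['wrist']
P=[ray(c,*p,101)[:2] for p in[(276,211),(336,185),(357,243)]];print(P,(P[0]+P[2])/2,np.linalg.norm(P[0]-P[1]),np.linalg.norm(P[2]-P[1]))
Q=[ray(c,*p,6)[:2] for p in[(259,178),(341,141),(372,220)]];print((Q[0]+Q[2])/2,np.linalg.norm(Q[0]-Q[1]),np.linalg.norm(Q[2]-Q[1]))
# pin in views: predicted axis
print('scene pred',proj(D['scene'],[[444.3,-265.6,130.5],[444.3,-265.6,290.5]]))
print('top pred',proj(D['top'],[[444.3,-265.6,130.5]]), 'wrist pred',proj(c,[[444.3,-265.6,290.5]]))
E
```

```text
[array([ 428.15074176, -292.32122997]), array([ 417.26743603, -248.81616379]), array([ 460.28582367, -240.53954365])] [ 444.21828272 -266.43038681] 44.8457035474534 43.807352305025425
[ 443.6425066  -267.10682581] 79.4153822987874 76.66398361212929
scene pred [[168.31109994 201.89192074]
 [156.8130514  127.84116563]]
top pred [[431.63224008 309.08892065]] wrist pred [[318.54816006 404.06451781]]
```

View pics/dt.png

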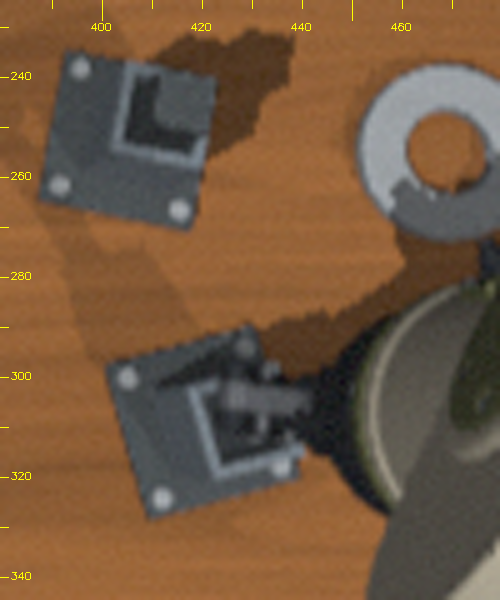

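Holder measures (444.2,-266.4) and the pin is over (444.3,-265.6), so it is aligned. Lowering it now.

Emit:
carry_out --pt "0 0 0.008 0" --pt "0 0 0.02 0" --pt "0 0 0.032 0" --pt "0 0 0.044 0" --pt "0 0 0.056 0" --pt "0 0 0.068 0" --pt "0 0 0.08 0" --pt "0 0 0.09 0" --pt "0 0 0.1 0" --pt "0 0 0.108 0" --pt "0 0 0.113 0" --pt "0 0 0.117 0" --pt "0 0 0.117 0" --pt "0 0 0.117 0"

```text
t: 8.7
eef_pos: [444.2, -266.2, 306.0]
ee_rot: [0.084, 0.997, -0.0, 0.0]
force: [-0.3, 0.0, -3.6]
opening: 19.0
```

```bash
python3 -c "
from h import *
d,o,M=snap('scene',tag='e');crop(d['scene'],120,90,250,310,2.7,'e.png')"
```

```text
t 8.75 pos [ 444.2 -266.2  306.1] grasp [ 444.3 -266.3  151.1] yang 80.42 z [ 6.e-04 -3.e-04 -1.e+00] F [-0.2 -0.2 -3.1] open 18.7 q [-0.14  0.27  0.72  1.83 -0.2   1.12  2.06]
```

View pics/e.png

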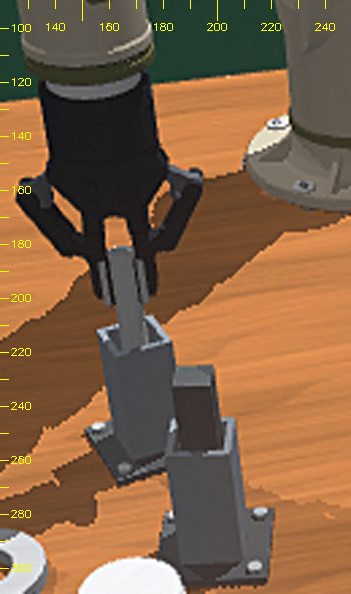

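Emit:
carry_out --pt "0 0 0.001 0" --pt "0 0 0.002 0" --pt "0 0 0.002 0"

```text
t: 9.05
eef_pos: [444.0, -266.1, 303.6]
ee_rot: [0.084, 0.997, 0.0, -0.0]
force: [-0.1, 0.2, -4.3]
opening: 18.6
```

Emit:
carry_out --pt "0 0 0 0" --pt "0 0 0 0" --pt "0 0 0 0" --pt "0 0 0 0" --pt "0 0 0 0" --pt "0 0 0 0" --pt "0 0 0 0" --pt "0 0 0 0" --pt "0 0 0 0" --grip 0

```text
t: 9.95
eef_pos: [444.1, -266.1, 303.7]
ee_rot: [0.084, 0.997, -0.0, -0.0]
force: [-0.6, 0.3, 0.7]
opening: 85.8
```

Emit:
carry_out --pt "0 0 -0.01 0" --pt "0 0 -0.03 0" --pt "0 0 -0.055 0" --pt "0 0 -0.08 0" --pt "0 0 -0.105 0" --pt "0 0 -0.117 0" --pt "0 0 -0.12 0" --pt "0 0 -0.12 0" --grip 0

```text
t: 10.75
eef_pos: [444.0, -266.1, 423.5]
ee_rot: [0.083, 0.997, 0.0, -0.0]
force: [-0.1, 0.2, 0.3]
opening: 85.3
```

```bash
python3 -c "
from h import *
d,o,M=snap('scene','wrist',tag='f');crop(d['scene'],120,90,250,310,2.7,'f.png')"
```

```text
t 10.85 pos [ 443.9 -265.9  422.5] grasp [ 443.6 -265.8  267.5] yang 80.42 z [-1.8e-03  6.0e-04 -1.0e+00] F [-1.   0.5  0.8] open 85.2 q [-0.18  0.16  0.75  1.66 -0.11  1.37  1.99]
```

View pics/f.png

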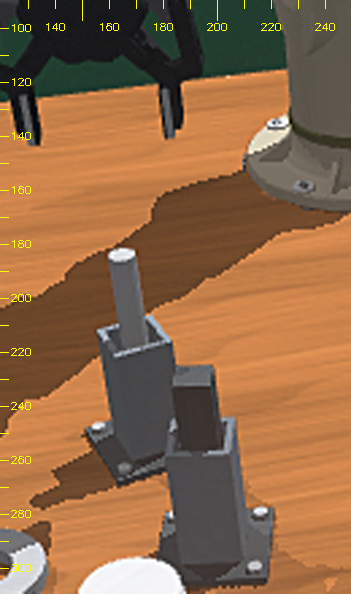

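View pics/wrist_f.png

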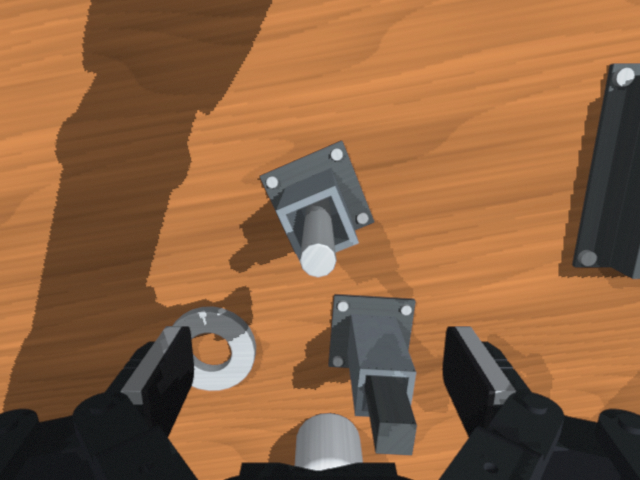

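The pin stands upright in the empty holder (top at wrist (318,260)). Returning to the die.

Emit:
carry_out --pt "0.001 0.008 0 0" --pt "0.002 0.028 0 0" --pt "0.004 0.053 0 0" --pt "0.006 0.08 0 0" --pt "0.009 0.108 0 0" --pt "0.011 0.136 0 0" --pt "0.013 0.164 0 0" --pt "0.016 0.192 0 0" --pt "0.018 0.22 0 0" --pt "0.02 0.248 0 0" --pt "0.022 0.272 0 0" --pt "0.024 0.292 0 0" --pt "0.025 0.304 0 0" --pt "0.025 0.309 0 0" --pt "0.025 0.309 0 0" --pt "0.025 0.309 0 0"

```text
t: 12.45
eef_pos: [470.9, 41.7, 423.6]
ee_rot: [0.084, 0.996, -0.0, -0.0]
force: [-1.0, -1.1, -0.5]
opening: 85.1
```

```bash
python3 -c "
from h import *
d,o,M=snap('wrist',tag='g');crop(d['wrist'],220,80,420,320,3.3,'g.png')"
```

```text
t 12.5 pos [470.9  41.5 423.7] grasp [470.9  41.5 268.7] yang 80.31 z [-1.e-04 -3.e-04 -1.e+00] F [ 0.1 -0.  -0.2] open 85.1 q [-0.58  0.03  0.44  1.75 -0.01  1.36  1.26]
```

View pics/g.png

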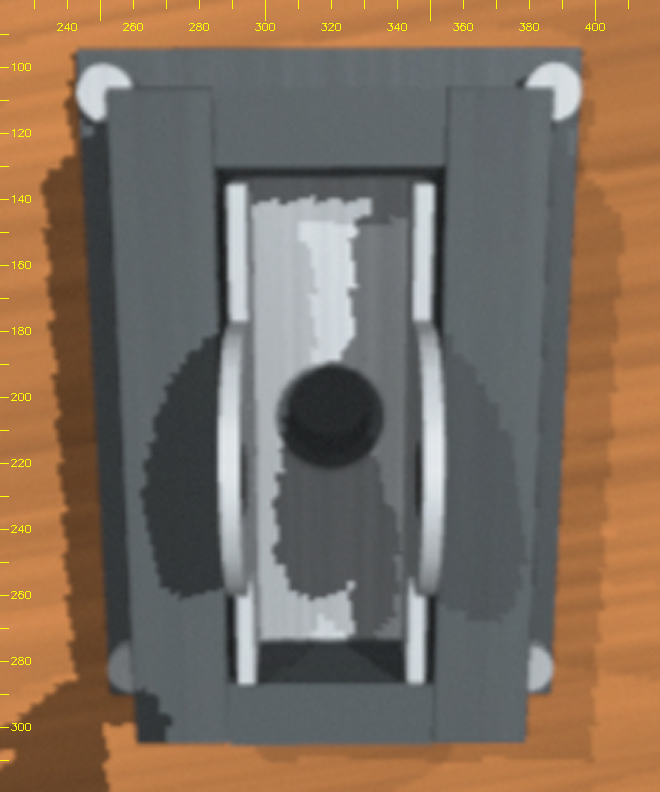

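```bash
python3 - <<'E'
from h import *
c=pickle.load(open('cap_g.pkl','rb'))['wrist']
P=np.array([ray(c,*p,65)[:2] for p in[(288,135.3),(351.3,135.3),(348.3,287.1),(291.3,287.1)]])
print(P,P.mean(0),[np.linalg.norm(P[i]-P[(i+1)%4]) for i in range(4)],[np.degrees(np.arctan2(*(P[(i+1)%4]-P[i])[::-1])) for i in range(4)])
print('tcp proj', proj(c,[[471,42.7,65]]))
E
```

```text
[[407.98970474  29.50862159]
 [415.86268233  75.42202169]
 [535.04651984  55.36251683]
 [527.15376771   9.24214539]] [471.51316866  42.38382637] [np.float64(46.583517310001085), np.float64(120.8601293192114), np.float64(46.790855923066246), np.float64(120.875158575387)] [np.float64(80.26986476680379), np.float64(-9.553756242253671), np.float64(-99.71116798334225), np.float64(170.3479426486252)]
tcp proj [[320.01714447 214.64233857]]
```

Emit:
carry_out --pt "0 0 0.015 0" --pt "0 0 0.04 0" --pt "0 0 0.065 0" --pt "0 0 0.09 0" --pt "0 0 0.11 0" --pt "0 0 0.13 0" --pt "0 0 0.148 0" --pt "0 0 0.162 0" --pt "0 0 0.173 0" --pt "0 0 0.18 0" --pt "0 0 0.182 0" --pt "0 0 0.182 0" --grip 0

```text
t: 13.7
eef_pos: [471.0, 42.5, 241.8]
ee_rot: [0.084, 0.996, -0.0, 0.0]
force: [0.5, -0.4, -0.2]
opening: 85.2
```

Emit:
carry_out --pt "0 0 0 0" --pt "0 0 0 0" --pt "0 0 0 0" --pt "0 0 0 0" --pt "0 0 0 0" --pt "0 0 0 0" --pt "0 0 0 0" --pt "0 0 0 0" --pt "0 0 0 0" --pt "0 0 0 0" --grip 1 --squeeze 80

```text
t: 14.7
eef_pos: [471.2, 42.9, 242.3]
ee_rot: [0.083, 0.997, 0.0, 0.001]
force: [-1.6, 1.1, 6.3]
opening: 45.1
```

```bash
python3 -c "
from h import *
d,o,M=snap('scene','wrist',tag='h');crop(d['scene'],260,100,390,275,3.3,'h.png')"
```

```text
t 14.8 pos [471.2  42.9 242.3] grasp [471.4  43.   87.3] yang 80.43 z [ 1.1e-03  5.0e-04 -1.0e+00] F [-0.2  0.9  5.9] open 45.3 q [-0.54  0.22  0.43  1.99 -0.11  0.95  1.35]
```

View pics/h.png

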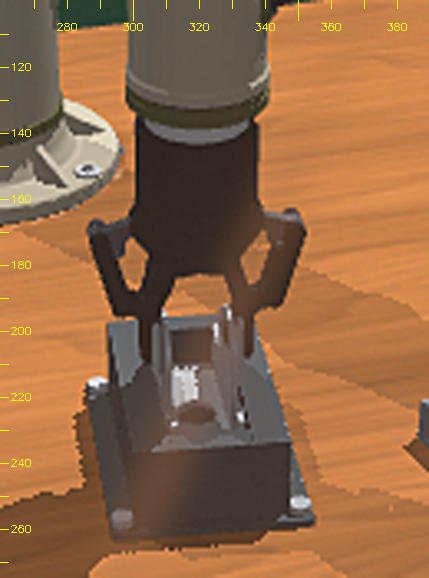

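Emit:
carry_out --pt "0 0 -0.003 0" --pt "0 0 -0.008 0" --pt "0 0 -0.015 0" --pt "0 0 -0.023 0" --pt "0 0 -0.031 0" --pt "0 0 -0.04 0" --pt "0 0 -0.05 0" --pt "0 0 -0.06 0" --pt "0 0 -0.07 0" --pt "0 0 -0.08 0" --pt "0 0 -0.09 0" --pt "0 0 -0.097 0" --pt "0 0 -0.1 0" --pt "0 0 -0.1 0"

```text
t: 16.2
eef_pos: [471.0, 42.7, 342.0]
ee_rot: [0.084, 0.997, 0.0, 0.0]
force: [0.8, 0.2, -4.4]
opening: 45.1
```

```bash
python3 -c "
from h import *
d,o,M=snap('scene','wrist',tag='i');crop(d['scene'],260,60,390,275,2.7,'i.png')"
```

```text
t 16.3 pos [470.7  42.7 341.3] grasp [470.6  42.7 186.3] yang 80.42 z [-7.e-04 -2.e-04 -1.e+00] F [-0.2 -0.5 -3.7] open 45.2 q [-0.57  0.1   0.44  1.88 -0.04  1.17  1.29]
```

View pics/i.png

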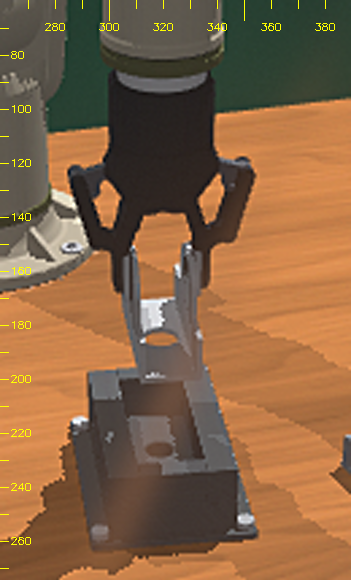

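View pics/wrist_i.png

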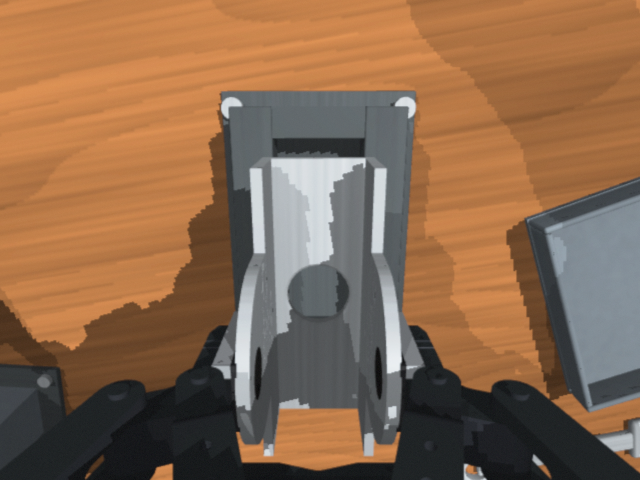

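The bracket is lifted level, about 100 mm up. Next I'll carry it over the bay and turn it.

Emit:
carry_out --pt "-0.001 0.005 0 0" --pt "-0.004 0.016 0 -1" --pt "-0.008 0.032 0 -2.5" --pt "-0.012 0.05 0 -4" --pt "-0.016 0.068 0 -6" --pt "-0.02 0.086 0 -8" --pt "-0.025 0.104 0 -10" --pt "-0.029 0.122 0 -12" --pt "-0.033 0.14 0 -14" --pt "-0.038 0.158 0 -16" --pt "-0.042 0.176 0 -17.5" --pt "-0.046 0.193 0 -19" --pt "-0.05 0.208 0 -20" --pt "-0.052 0.22 0 -21" --pt "-0.054 0.227 0 -21.2" --pt "-0.054 0.2285 0 -21.2" --pt "-0.054 0.2285 0 -21.2" --pt "-0.054 0.2285 0 -21.2"

```text
t: 18.1
eef_pos: [562.2, 258.2, 341.7]
ee_rot: [-0.101, 0.995, -0.0, -0.0]
force: [0.1, 0.3, -4.1]
opening: 45.5
```

```bash
python3 -c "
from h import *
d,o,M=snap('scene','wrist',tag='j');crop(d['scene'],370,60,530,275,2.7,'j.png')"
```

```text
t 18.2 pos [562.2 258.2 341.9] grasp [562.2 258.2 186.9] yang 101.55 z [ 1.e-04 -1.e-04 -1.e+00] F [-0.2  0.5 -4.3] open 44.9 q [-0.7   0.41  0.29  1.49 -0.12  1.26  1.38]
```

View pics/j.png

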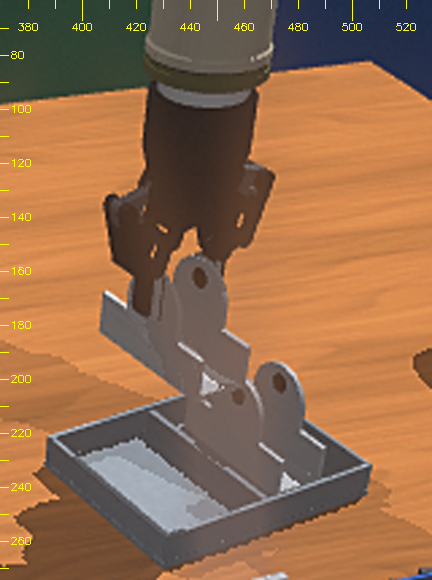

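View pics/wrist_j.png

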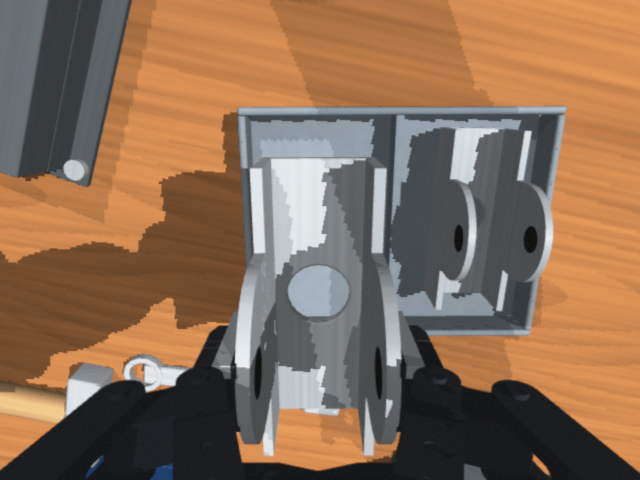

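```bash
python3 - <<'E'
from h import *
c=pickle.load(open('cap_j.pkl','rb'))['wrist']
P=np.array([ray(c,*p,30)[:2] for p in[(238.5,108.5),(565.5,107.5),(530.5,334)]])
x=(P[2]-P[1])/np.linalg.norm(P[2]-P[1]); y=(P[1]-P[0])/np.linalg.norm(P[1]-P[0])
ctr=(P[0]+P[2])/2
print(P,ctr,[np.linalg.norm(P[1]-P[0]),np.linalg.norm(P[2]-P[1])],np.degrees(np.arctan2(x[1],x[0])),np.degrees(np.arctan2(y[1],y[0])),'bay',ctr-50*y)
E
```

```text
[[494.87221729 194.01838311]
 [453.99197223 392.35384362]
 [607.81208748 425.47949066]] [551.34215238 309.74893689] [np.float64(202.50468964661073), np.float64(157.34654856854354)] 12.153219024553303 101.64651296196139 bay [561.43580629 260.77835234]
```

Emit:
carry_out --pt "0 0 0.005 0" --pt "0 0 0.015 0" --pt "0 0 0.027 0" --pt "0 0 0.039 0" --pt "0 0 0.051 0" --pt "0 0 0.063 0" --pt "0 0 0.075 0" --pt "0 0 0.086 0" --pt "0 0 0.096 0" --pt "0 0 0.104 0" --pt "0 0 0.111 0" --pt "0 0 0.116 0" --pt "0 0 0.119 0" --pt "0 0 0.12 0" --pt "0 0 0.12 0"

```text
t: 19.7
eef_pos: [562.2, 259.1, 221.8]
ee_rot: [-0.101, 0.995, 0.0, 0.0]
force: [-0.9, -1.0, -4.1]
opening: 45.1
```

Emit:
carry_out --pt "0 0 0.001 0" --pt "0 0 0.0015 0" --pt "0 0 0.002 0" --pt "0 0 0.0025 0" --pt "0 0 0.0025 0" --pt "0 0 0.0025 0"

```text
t: 20.3
eef_pos: [562.1, 259.0, 219.2]
ee_rot: [-0.101, 0.995, -0.0, -0.0]
force: [-0.7, 0.0, -3.9]
opening: 45.1
```

```bash
python3 -c "
from h import *
d,o,M=snap('scene',tag='k');crop(d['scene'],370,100,530,275,3.2,'k.png')"
```

```text
t 20.35 pos [562.2 259.  219.2] grasp [562.2 259.   64.2] yang 101.62 z [-1.e-04 -0.e+00 -1.e+00] F [-0.5 -0.1 -3.9] open 45.1 q [-0.68  0.53  0.27  1.62 -0.16  1.02  1.41]
```

View pics/k.png

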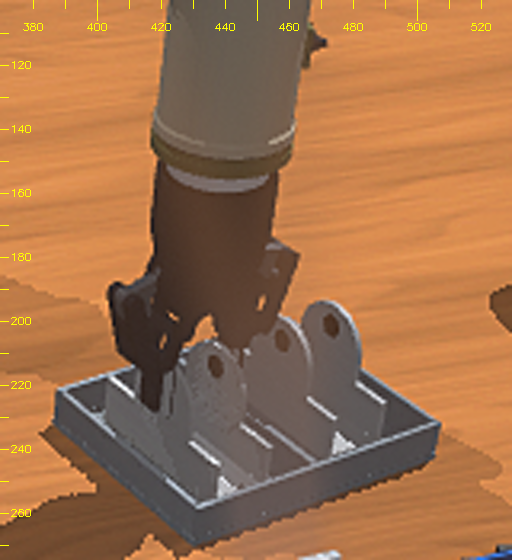

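Force is still -3.9 N (full weight), so it isn't down yet; expected contact is about 2 mm lower. I'll go down in fine steps.

Emit:
carry_out --pt "0 0 0.0005 0" --pt "0 0 0.001 0" --pt "0 0 0.0015 0" --pt "0 0 0.0015 0" --pt "0 0 0.0015 0"

```text
t: 20.85
eef_pos: [562.1, 259.0, 217.6]
ee_rot: [-0.101, 0.995, -0.0, -0.0]
force: [0.2, -0.0, -4.1]
opening: 45.1
```

Emit:
carry_out --pt "0 0 0.0005 0" --pt "0 0 0.0008 0" --pt "0 0 0.0008 0" --pt "0 0 0.0008 0"

```text
t: 21.25
eef_pos: [562.2, 259.1, 217.4]
ee_rot: [-0.101, 0.995, 0.0, 0.0]
force: [-3.7, -0.7, 5.3]
opening: 45.2
```

Touching down (force now +5.3 N). I'll open part way and retreat upwards.

Emit:
carry_out --pt "0 0 0 0" --pt "0 0 0 0" --pt "0 0 0 0" --pt "0 0 0 0" --pt "0 0 0 0" --pt "0 0 0 0" --pt "0 0 0 0" --pt "0 0 0 0" --grip 0.2

```text
t: 22.05
eef_pos: [562.1, 259.0, 216.9]
ee_rot: [-0.101, 0.995, -0.0, -0.0]
force: [0.0, 0.6, -0.5]
opening: 68.1
```

```bash
python3 -c "
from h import *
d,o,M=snap('scene','wrist',tag='l');crop(d['scene'],370,100,530,275,3.2,'l.png')"
```

```text
t 22.15 pos [562.2 259.  216.9] grasp [562.2 259.   61.9] yang 101.61 z [-0. -0. -1.] F [-0.7 -0.4 -0.5] open 68.3 q [-0.68  0.53  0.27  1.62 -0.16  1.01  1.41]
```

View pics/l.png

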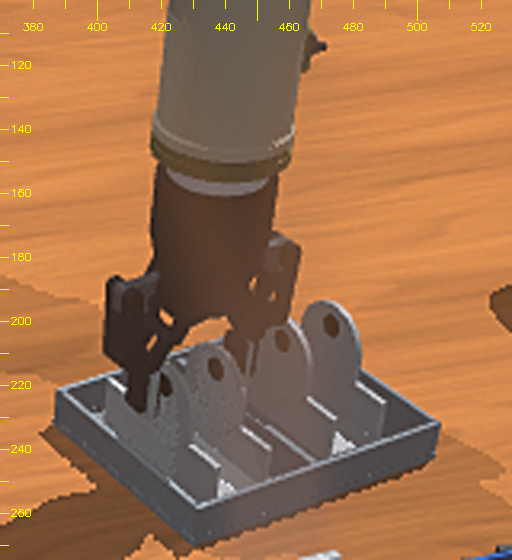

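View pics/wrist_l.png

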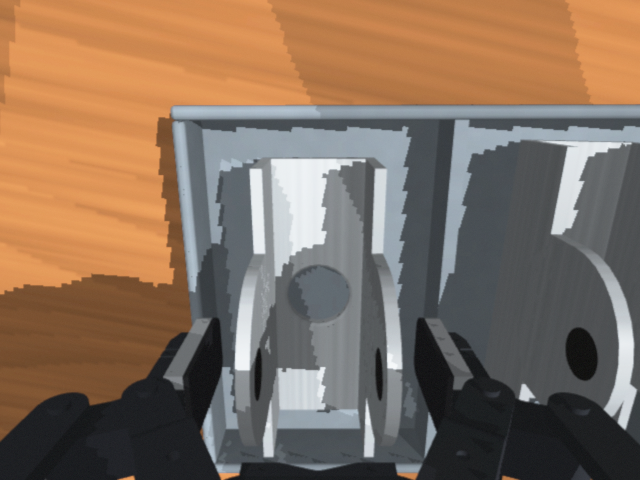

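The bracket is released, and both pads are clear of the lugs (wrist columns 220 and 415). The right finger's outside is close to the done bracket, so I'll retreat straight up.

Emit:
carry_out --pt "0 0 -0.005 0" --pt "0 0 -0.02 0" --pt "0 0 -0.04 0" --pt "0 0 -0.065 0" --pt "0 0 -0.09 0" --pt "0 0 -0.115 0" --pt "0 0 -0.14 0" --pt "0 0 -0.16 0" --pt "0 0 -0.175 0" --pt "0 0 -0.18 0" --pt "0 0 -0.18 0" --pt "0 0 -0.18 0"

```text
t: 23.35
eef_pos: [562.0, 259.0, 396.4]
ee_rot: [-0.101, 0.995, -0.0, -0.0]
force: [-0.1, -0.1, -0.6]
opening: 68.0
```

```bash
python3 -c "
from h import *
d,o,M=snap('scene','wrist','top',tag='m')"
```

```text
t 23.5 pos [562.  259.  395.8] grasp [561.7 258.8 240.8] yang 101.62 z [-0.0017 -0.001  -1.    ] F [0.5 0.2 0. ] open 68.4 q [-0.7   0.38  0.3   1.41 -0.11  1.37  1.37]
```

View pics/scene_m.png

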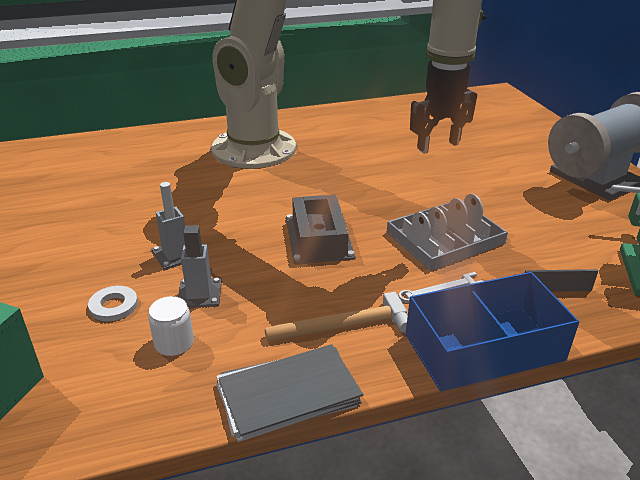

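View pics/wrist_m.png

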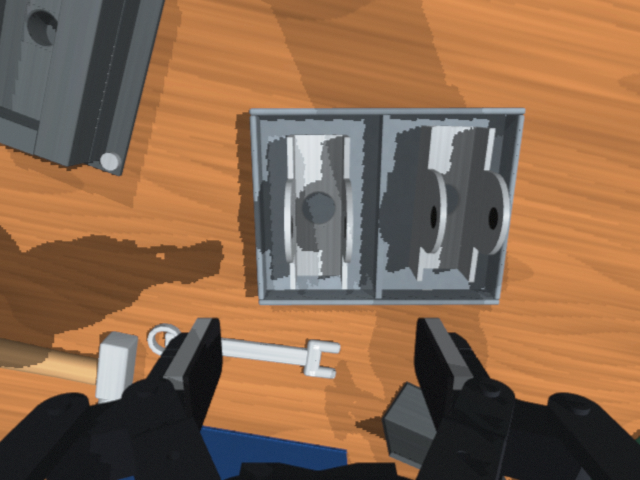

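```bash
python3 - <<'E'
from h import *
D=pickle.load(open('cap_m.pkl','rb'));c=D['wrist'];P=np.array([ray(c,*p,40)[:2] for p in[(287,136),(350,136),(349,290),(290,290)]])
print('bracket',P.mean(0),[round(np.linalg.norm(P[i]-P[(i+1)%4]),1) for i in range(4)])
print('pin top',ray(D['scene'],166.5,184.5,171))
d0=pickle.load(open('cap0.pkl','rb'))
print('rest of scene diff',[int((cv2.absdiff(D['scene']['frame'],d0['scene']['frame'])[y0:y1,x0:x1]>60).sum()) for x0,y0,x1,y1 in[(260,260,420,345),(400,265,485,305),(80,280,145,325),(145,295,200,360),(440,190,510,270)]])
from plant import manip
print(manip.finish_job())
E
```

```text
bracket [562.57971288 259.66507182] [np.float64(46.0), np.float64(121.9), np.float64(48.1), np.float64(121.9)]
pin top [ 446.03314343 -263.9663109   171.        ]
rest of scene diff [5998, 91, 0, 0, 466]
the job is handed in; nothing more can be done
None
```

The pin now stands in the empty holder and the bracket sits base-down in the empty bay. I handed the job in at about 23.5 s with no error; it gives no verdict.

- **Pin:** I gripped it above the lugs, drew it straight up and lowered it to about 1 mm above the holder floor before letting go. In the last scene picture its top is at (446, -264), and I measured the holder at about (444, -266). It looks upright.
- **Bracket:** I gripped it across both lugs, lifted it level by 100 mm, turned it about 21° and lowered it until the force changed from -4 to +5 N. I then released it and backed straight up. Its measured centre is (562.6, 259.7), and the bay centre came out as about (561.4, 260.8) to (562.5, 259). The wrist picture shows it standing flat. I read its height only from that contact, not from the pictures.
- **Other things:** Comparing the scene picture with the first one shows no change at the flange or can, and little at the wrench or done bracket. The hammer area did change a lot. That is probably the arm's shadow, since the hammer looks to be in the same place in the picture, but I did not measure its position separately.
- **End state:** The gripper was about 180 mm above the release pose, touching nothing.

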